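Turn the boring bit of a candle jig

TASK

The bit in the candle-boring jig is worn. Press the jig's release button by feel, gently and without ramming it, until the clear lid springs fully open; then lift out the double-ended bit, turn it end for end, and lay it back down in its cradle so that the fresh pointed end sticks out of the side of the jig where the blunt stub stuck out. Leave the lid fully open and the other things on the table where they are.

Things in the scene. Friction and masses are not known exactly. Their poses are not given: they have to be found in the camera images.
- jig: Aluminium jig fixed to the table, 150 mm in x, y from -95 to +40 mm, 77 mm high when shut. Origin on the table below the cradle's middle; z up, -x to its front (button), +y to the open side where the bit sticks out. Tray floor 20 mm high; walls 68 mm high at front (outer face x = -75 mm), back and at y = -95 mm. Keep the robot's forces on jig, lid and button below 30 N.
- release (a point): Fixed point at jig (-105, -45, 40) mm, axes of the jig: where the release button's axis meets the sloped apron in front. The axis (apron normal) tilts 28 degrees from vertical towards the jig's front: (-0.469, 0, 0.883) in jig axes. The button, a round black cap 24 mm across, stands proud of this point by 17 to 27 mm along the axis; this differs and is not measured.
- press_from (a point): Fixed point on the button's axis, 60 mm out from release. Press along the axis towards release: stroke 13 mm to a hard stop; the spring's force rises evenly from 2 N to 12 N at the stop. The catch lets go between 4 and 9.5 mm of stroke (it differs), so 10 N is always enough; the lid then springs open by itself. The lid's front edge rises above the front wall: keep clear.
- lid (a joint): Angle of the clear lid (146 x 135 mm, framed in aluminium, 8 mm thick), rad: 0 shut and latched, 1.75 open at its stop. Shut, its underside is 69 mm above the table. Its hinge runs along the jig's y at the back (x = +73 mm, z = 69 mm); its own spring swings it up and back, away from the button, and holds it open, about 215 mm high.
- bit_center (a point): Centre of the loose double-ended steel bit: a block 18 x 44 x 18 mm (x, y, z), gripped across its x, with a 12 mm square shank at each end along y, to 43 mm from the centre. +y ends in the fresh point (cone), -y in the worn blunt stub. 0.09 to 0.19 kg. It starts in the cradle, stub outward, its y opposite to the jig's y, block between the saddles with about 5 mm of play.
- bit_point (a point): Tip of the bit's fresh, pointed end, 70 mm from its centre along its +y.
- bit_stub (a point): End of the bit's worn, blunt end, 55 mm from its centre along its -y.
- seat (a point): Fixed point at jig (0, 0, 55) mm, axes of the jig: where the bit's centre lies when home in the cradle. The cradle is two steel saddles, each 44 mm (x) by 10 mm (y), at y = -32 and +32 mm, 64 mm high, each with a notch 18 mm wide (x), open at the top, its floor 49 mm above the table; the shanks lie in the notches.
- dish: small white bowl, 84 mm across, 28 mm high (bystander); origin at its underside
- stapler: black desk stapler, 150 x 36 x 45 mm (bystander); origin at its underside
- bundle: three cream taper candles in a paper band, 250 x 66 x 22 mm, lying flat (bystander); origin at its underside
- tape: cardboard ring of a tape roll, 96 mm across, 25 mm high (bystander); origin at its underside
- labeller: black hand labeller, about 250 x 50 x 70 mm, lying on the table (bystander); origin at its underside
- jar: glass jar with a metal cap, 72 mm across, 90 mm high (bystander); origin at its underside

How it is judged:
On the way:
1. the lid has sprung open to its stop, with the bit still in its cradle (value of joint lid above 1.65 rad and distance of bit_center from where it was at the start of the episode below 0.01 m), for 0.2 s.
At the end, for the whole second after the job is handed in: Lid open at its stop (over 1.65 rad); bit let go and lying in both notches of the cradle: centre within 5 mm of the seat across, 8 mm along, 4 mm in height, tip within 7 mm of seat height; pointed end outward (tip at least 60 mm outward of the cradle middle) (value of joint lid above 1.65 rad and x of bit_center in the frame of jig between -0.005 and 0.005 m and y of bit_center in the frame of jig between -0.008 and 0.008 m and z of bit_center in the frame of jig between 0.051 and 0.059 m and y of bit_point in the frame of jig above 0.06 m and z of bit_point in the frame of jig between 0.048 and 0.062 m); the robot touches nothing.
It fails at once if the jig, its lid or its button is pressed with 30 N or more (contact force between any of the arm, the fingers and jig above 30 N).
It fails at once if a bystander is moved by more than 30 mm (distance of any of dish, stapler, bundle, tape, labeller, jar from where it was at the start of the episode above 0.03 m).
It also fails if it takes over 61 s, if anything falls off the work surface, if the arm or the gripper's body presses on something with over 40 N, if the wrist force passes 120 N, or if a joint passes its speed limit or range.

ROBOT

A 7-joint arm with a two-finger parallel gripper is mounted at the origin on the work surface. World frame = base frame: x ahead of the robot, y to its left, z up, the work surface at z = 0. Lengths are in m, angles in rad, forces in N, time in s.
With the tool pointing down it reaches from about 0.35 to 0.9 m from the base axis. Payload 19.9 kg.
Tool frame: the origin (TCP) lies between the finger pads; the fingertips stand 19 mm ahead of it and the grasp point (between the pads) is the TCP; z points along the fingers, y is the direction in which the jaws open and shut (so a half turn about z gives the same grasp; the last joint's range is limited). The gripper opens to 94 mm and grips with 3 to 60 N. Pads are 16 mm wide; open, the fingers measure 119 mm over their backs; the gripper's body (75 mm by 177 mm) begins 78 mm behind the grasp point.
Start: joints at [1.192, 0.417, -0.01, 1.614, 0.005, 1.111, -0.053], TCP at [0.207, -0.59, 0.224] pointing down, gripper open.
Joint ranges: [-2.81, 2.81], [-0.39, 2.02], [-1.27, 1.25], [0.06, 2.57], [-1.19, 4.33], [0.19, 2], [-2.82, 2.82]. Speed limits (rad/s): [1.89, 1.89, 2.39, 2.39, 3.01, 3.01, 3.01].

INTERFACE

Orientations are given as a 3x3 rotation matrix whose columns are the frame's x, y, z axes.
In Python, from rig import robot gives the robot as it stands. Calls block until the motion is done:
- robot.move_ptp(position, orientation): joint-space move of the TCP to a pose.
- robot.move_linear(position, velocity=0.15, frame=None, threshold=None): straight line of the TCP; frame=None keeps the orientation; velocity is the mean speed in m/s. With threshold (N) it stops when the force on the tool has changed by that much, and returns True; else False.
- robot.goto_joints(angles): joint-space move.
- robot.gripper_to(opening): finger opening in m; the grip force is fixed at half the most; returns when the fingers have stopped.
- robot.pause(seconds).
- robot.ik(position, orientation): joint angles nearest the present ones, or None.
- robot.get_state(): the state.
- robot.grab_frame(name): name is "scene" or "top"; returns the picture (420x560x3 uint8, red, green, blue); there is no depth.
- robot.camera_info(name): a dict with "fx", "fy", "cx", "cy" (pixels), "rvec" (rotation vector, rad) and "tvec" (3), from world to camera coordinates, as OpenCV has them. Camera axes: x right, y down, z forward; pixel columns grow to the right and rows downward; lengths in m; the calibration is good to about 2 mm. A picture is of the moment at which its call begins. camera_info takes no time and is no camera call.
A pose or a line that the arm cannot do raises robot.PlanningError and nothing moves.
- robot.sign_off(): hands the job in, once; it reports no verdict.
The state is a dict: "time": time; "qpos": joint angles; "joint_vel": joint speeds; "effort": joint torques, N m; "ee_pos": TCP position; "tool_rot": TCP orientation; "force": force on the tool from outside, world axes, zero at the start; "moment": the same for the moment, N m; "opening": finger opening in m.
Only numpy, scipy, OpenCV 4.12 (cv2) and the standard library are available. Lean on these libraries where they do the work, as an engineer would, in place of code of your own. Each camera call takes 0.05 s, during which the arm holds its last target. There are 200 camera calls.

## Working session

There is one attempt and no reset: what is moved stays moved. The work goes in short steps, each a Python script; the robot and the scene stay as the last script left them, time stands still between calls to the robot, and variables do not carry over. Pictures are saved under pics/ and viewed, about 8 in all and at most 12, crops included, and the job is handed in when it is done.

```bash
mkdir -p pics; ls; python3 - <<'E'
from rig import robot
import cv2
for n in("scene","top"):
    f=robot.grab_frame(n); cv2.imwrite(f"pics/{n}0.png",f[:,:,::-1]); print(n,robot.camera_info(n))
s=robot.get_state(); print(s["time"],s["ee_pos"],s["force"],s["opening"])
E
```

```text
pics
scene {'fx': 481.6612187745499, 'fy': 481.6612187745499, 'cx': 278.8845385465658, 'cy': 210.16935324574172, 'rvec': array([ 0.95163313,  2.33208147, -1.21108047]), 'tvec': array([ 0.4486708 , -0.16957774,  1.91717858])}
top {'fx': 424.7046602044417, 'fy': 424.7046602044417, 'cx': 278.62272797584893, 'cy': 208.7316721097063, 'rvec': array([ 2.18380549, -2.1748438 ,  0.05317382]), 'tvec': array([-6.62053594e-04,  5.89867439e-01,  1.46132084e+00])}
0.1 [ 0.20640087 -0.58958689  0.22389393] [ 0.22138722  0.05256784 -0.08519453] 0.0944385624730453
```

View pics/scene0.png

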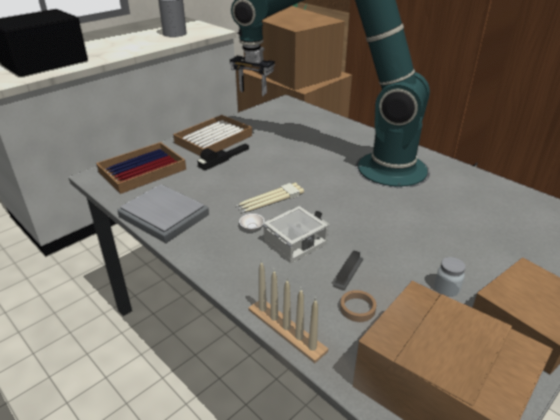

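View pics/top0.png

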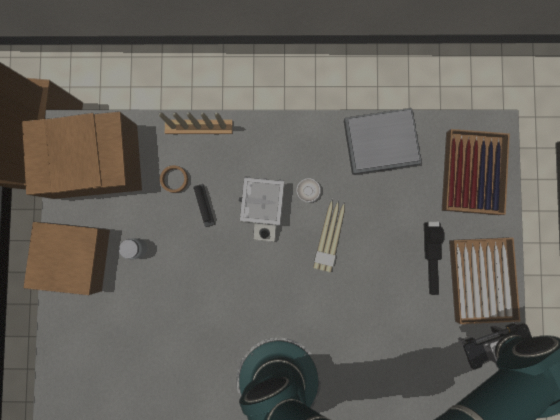

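The scene view shows the jig at about (296,232) and the top view shows it at (263,201). Its button at (264,233) faces the robot, and the stub sticks out to the image left at (240,199). I'll enlarge both views.

```bash
python3 - <<'E'
import cv2,numpy as np
a=cv2.imread("pics/top0.png")[165:250,220:330]; b=cv2.imread("pics/scene0.png")[195:265,250:345]
A=cv2.resize(a,None,fx=7,fy=7,interpolation=cv2.INTER_CUBIC)
B=cv2.resize(b,None,fx=8,fy=8,interpolation=cv2.INTER_CUBIC)
for I,x0,y0,s in((A,220,165,7),(B,250,195,8)):
    for u in range(x0,x0+I.shape[1]//s,10): cv2.putText(I,str(u),((u-x0)*s,8),0,.35,(0,0,255)); cv2.line(I,((u-x0)*s,10),((u-x0)*s,16),(0,0,255))
    for v in range(y0+5,y0+I.shape[0]//s,10): cv2.putText(I,str(v),(0,(v-y0)*s+4),0,.35,(0,0,255)); cv2.line(I,(26,(v-y0)*s),(32,(v-y0)*s),(0,0,255))
cv2.imwrite("pics/top_c.png",A);cv2.imwrite("pics/scene_c.png",B)
E
```

```text
(no output)
```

View pics/top_c.png

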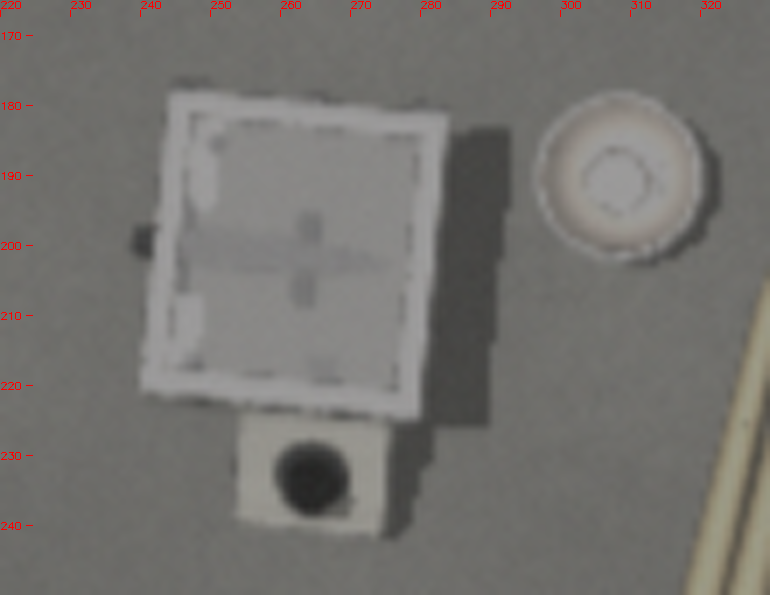

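View pics/scene_c.png

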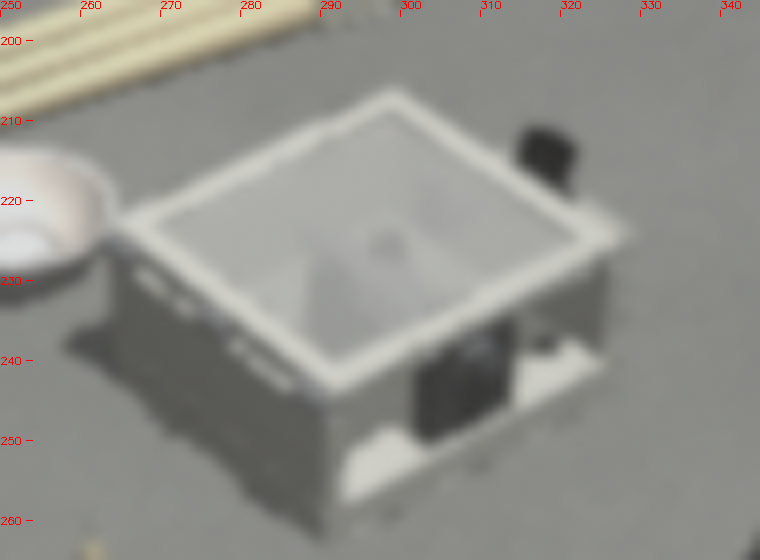

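Measured positions:

| View | Lid corners (px) | Button cap (px) |
|---|---|---|
| Top | (244,178), (284,181), (279,224), (240,220) | (264,233) |
| Scene | (299,206), (264.5,222.5), (291,243), right one about (326,224) | about (318,213) |

Next I'll fit the jig pose to both views, leaving the lid height free as a check.

```bash
cat > h.py <<'E'
from rig import robot
import numpy as np, cv2
from scipy.optimize import least_squares
def proj(n,P):
    c=robot.camera_info(n); K=np.array([[c["fx"],0,c["cx"]],[0,c["fy"],c["cy"]],[0,0,1]])
    return cv2.projectPoints(np.atleast_2d(P).astype(float),c["rvec"],c["tvec"],K,None)[0][:,0]
def jig2w(p,J):
    c,s=np.cos(J[2]),np.sin(J[2]); return np.atleast_2d(p)@np.array([[c,-s,0],[s,c,0],[0,0,1]]).T+[J[0],J[1],0]
E
python3 - <<'E'
from h import *
# corners order: (+x,+y),(+x,-y),(-x,-y),(-x,+y)
cr=lambda h:np.array([[.073,.04,h],[.073,-.095,h],[-.073,-.095,h],[-.073,.04,h]])
T=np.array([[243.9,177.9],[283.7,181.0],[279.3,224.1],[239.7,220.3]]); TB=[264.1,232.9]
S=np.array([[291.2,243.0],[264.5,222.3],[298.6,205.8],[326.,224.]]); SB=[318.,213.2]
a=np.array([-.469,0,.883]); rel=np.array([-.105,-.045,.040])
def res(p):
    J=p[:3]; W=jig2w(cr(p[3]),J); b=jig2w(rel+a*p[4],J)
    r=np.r_[(proj("top",W)-T).ravel(),(proj("scene",W)-S).ravel(),(proj("top",b)-TB).ravel(),(proj("scene",b)-SB).ravel()]
    return r
f=least_squares(res,[.64,0,0,.077,.02],loss="soft_l1",x_scale=[.01,.01,.05,.01,.01])
print(f.x.round(4)); print(res(f.x).reshape(-1,2).round(1))
E
```

```text
[ 0.6156  0.0854 -0.0897  0.0751  0.014 ]
[[-0.  -0.5]
 [-0.   0. ]
 [ 0.3  0.1]
 [-0.2  0.1]
 [ 0.1  0.4]
 [-1.4 -0.1]
 [-0.  -0.6]
 [ 1.4  0.4]
 [-0.1  1.4]
 [-0.6  0.2]]
```

```bash
cat >> h.py <<'E'
J=np.array([.6156,.0854,-.0897])
Rj=np.array([[np.cos(J[2]),-np.sin(J[2]),0],[np.sin(J[2]),np.cos(J[2]),0],[0,0,1]])
ax=Rj@np.array([-.469,0,.883])/np.hypot(.469,.883)
rel=jig2w([-.105,-.045,.040],J)[0]
def Rtool(tilt,ydir):   # tool axis leaning to jig -x by tilt; ydir: rough tool-y direction in jig axes
    z=Rj@np.array([np.sin(tilt),0,-np.cos(tilt)]); y=Rj@np.array(ydir,float); y-=z*(y@z); y/=np.linalg.norm(y)
    return np.c_[np.cross(y,z),y,z]
E
python3 - <<'E'
from h import *
t=np.radians
print(robot.get_state()["tool_rot"].round(2))
for n,R,p in [("press",Rtool(t(28),[0,s,0]),rel+ax*d) for s in(1,-1) for d in(.15,.03)]+[("bit",Rtool(t(10),[s,0,0]),jig2w([x,0,z],J)[0]) for s in(1,-1) for x,z in((0,.057),(-.08,.2))]:
    q=robot.ik(p,R); print(n,p.round(3),None if q is None else np.round(q,2))
E
```

```text
[[ 0.94  0.33 -0.  ]
 [ 0.33 -0.94  0.  ]
 [-0.   -0.   -1.  ]]
press [0.437 0.056 0.172] [ 1.   -0.08 -1.27  2.41  0.33  0.32  0.91]
press [0.493 0.051 0.066] [ 0.23  0.35 -0.55  2.38  1.62  0.34 -0.32]
press [0.437 0.056 0.172] [ 0.91 -0.06 -1.19  2.41  0.38  0.32 -2.28]
press [0.493 0.051 0.066] [-0.1   0.31 -0.19  2.39  1.64  0.22  2.76]
bit [0.616 0.085 0.057] [ 0.22  0.61 -0.56  1.87  0.61  0.66 -0.79]
bit [0.536 0.093 0.2  ] [ 0.56  0.35 -0.97  1.95  0.48  0.89 -0.74]
bit [0.616 0.085 0.057] [ 0.57  0.85 -1.09  1.86  1.07  0.94  2.04]
bit [0.536 0.093 0.2  ] [ 0.63  0.39 -1.08  1.94  0.55  0.91  2.35]
```

```bash
python3 - <<'E'
from h import *
R=Rtool(np.radians(28),[0,1,0])
robot.gripper_to(0.0)
robot.move_ptp([.44,.03,.25],Rtool(np.radians(15),[0,1,0]))
for d in(.085,.05,.025):
    q=robot.ik(rel+ax*d,R); print(d,None if q is None else np.round(q,2))
robot.move_ptp(rel+ax*.085,R)
s=robot.get_state(); print(s["time"],s["qpos"].round(2),s["ee_pos"],(rel+ax*.085),s["force"],s["opening"])
cv2.imwrite("pics/top1.png",robot.grab_frame("top")[:,:,::-1])
f=[robot.get_state()["force"]@ax]
for i in range(5): robot.pause(.02); f.append(robot.get_state()["force"]@ax)
print(np.round(f,2))
E
```

```text
0.085 [ 0.31  0.18 -0.64  2.41  1.17  0.31  0.1 ]
0.05 [-0.11  0.25 -0.19  2.4   1.43  0.22 -0.17]
0.025 [ 0.39  0.4  -0.73  2.37  1.65  0.42 -0.31]
5.0833 [ 0.31  0.18 -0.64  2.41  1.17  0.31  0.1 ] [0.46771666 0.05320496 0.11543478] [0.46727937 0.05355851 0.11506814] [0.82568948 0.10312979 0.21367928] 0.00048077637655668203
[ 0.18  0.89 -0.17 -0.53 -0.12 -0.03]
```

```bash
python3 - <<'E'
from h import *
def fa(n=6):
    v=[]
    for _ in range(n): v.append(robot.get_state()["force"]@ax); robot.pause(.01)
    return np.mean(v)
dep=lambda: (robot.get_state()["ee_pos"]-rel)@ax
f0=fa()
robot.move_linear(rel+ax*.050,velocity=.06)
hit=robot.move_linear(rel+ax*.030,velocity=.012,threshold=2.0)
print("hit",hit,dep(),fa()-f0,robot.get_state()["time"])
ref=robot.grab_frame("top").astype(int)
d=dep()
for i in range(14):
    d-=.001
    robot.move_linear(rel+ax*d,velocity=.012)
    f=fa(4)-f0; im=robot.grab_frame("top").astype(int); ch=(np.abs(im-ref)[170:226,235:290].sum(2)>60).sum()
    print(round(d,4),round(dep(),4),round(f,2),ch)
    if ch>300 or f>10.6: break
print(robot.get_state()["time"],robot.get_state()["ee_pos"])
E
```

```text
hit True 0.041549675212560866 1.6393427609578732 6.9
0.0407 0.0407 2.63 0
0.0397 0.0397 3.93 0
0.0387 0.0387 4.64 0
0.0377 0.0377 5.07 0
0.0367 0.0367 0.29 4
0.0357 0.0357 2.13 13
0.0347 0.0347 7.9 1094
9.2833 [0.49094276 0.0515196  0.07076644]
```

```bash
python3 - <<'E'
from h import *
robot.move_linear(rel+ax*.085,velocity=.15)
ims=[]
for n in("top","scene"):
    f=robot.grab_frame(n)[:,:,::-1]; cv2.imwrite(f"pics/{n}2.png",f); ims.append(f)
print(robot.get_state()["time"])
A=cv2.resize(ims[0][160:250,225:305].copy(),None,fx=6,fy=6,interpolation=cv2.INTER_CUBIC)
B=cv2.resize(ims[1][150:270,255:340].copy(),None,fx=4.5,fy=4.5,interpolation=cv2.INTER_CUBIC)
# predicted seat etc marks at fixed notations
for I,x0,y0,s in((A,225,160,6),(B,255,150,4.5)):
    for u in range(x0+5,int(x0+I.shape[1]/s),10): cv2.putText(I,str(u),(int((u-x0)*s),8),0,.35,(0,0,255)); cv2.line(I,(int((u-x0)*s),10),(int((u-x0)*s),14),(0,0,255))
    for v in range(y0+10,int(y0+I.shape[0]/s),10): cv2.putText(I,str(v),(0,int((v-y0)*s)+4),0,.35,(0,0,255))
h=max(A.shape[0],B.shape[0]); o=np.zeros((h,A.shape[1]+B.shape[1],3),np.uint8); o[:A.shape[0],:A.shape[1]]=A; o[:B.shape[0],A.shape[1]:]=B; print(o.shape,A.shape)
cv2.imwrite("pics/c2.png",o[:600,:800] if o.shape[1]<=800 else cv2.resize(o,(800,int(h*800/o.shape[1]))))
E
```

```text
9.9167
(540, 862, 3) (540, 480, 3)
```

View pics/c2.png

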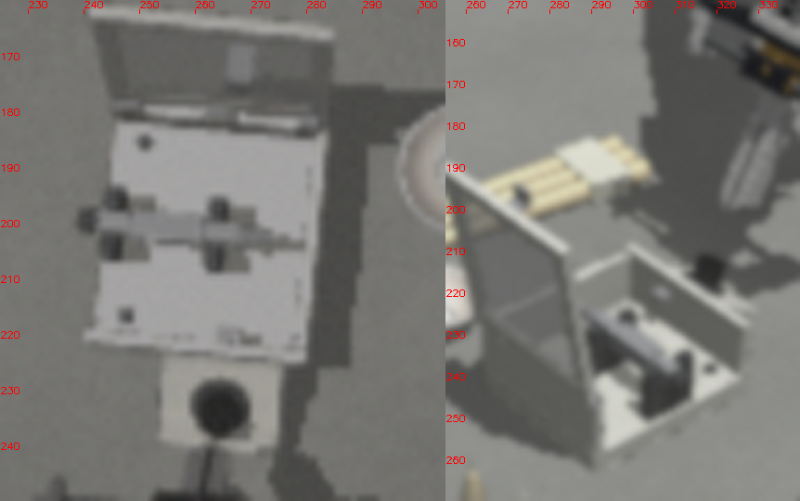

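The lid has sprung open and the bit is in its cradle, with the stub at about (240,199) and the point at about (279,204) in the top view. I'll overlay the predicted saddles on both views to refine the grasp.

```bash
python3 - <<'E'
from h import *
out=[]
for n,x0,y0,w,h,s in(("top",232,188,55,25,14),("scene",282,215,40,42,10)):
    I=cv2.resize(cv2.imread(f"pics/{n}2.png")[y0:y0+h,x0:x0+w],None,fx=s,fy=s,interpolation=cv2.INTER_CUBIC)
    def dr(P,c):
        for p in proj(n,jig2w(P,J)): cv2.circle(I,tuple(int((v+.5-o)*s) for v,o in zip(p,(x0,y0))),3,c,-1)
    for yc in(-.032,.032): dr([[a,yc+b,.064] for a in(-.022,.022) for b in(-.005,.005)],(0,0,255))
    dr([[0,.055,.055],[0,-.070,.055],[0,0,.064]],(0,255,0))
    dr([[a,b,.064] for a in(-.009,.009) for b in(-.022,.022)],(255,0,0))
    cv2.putText(I,f"{x0},{y0} x{s}",(2,12),0,.4,(0,255,255)); out.append(I)
h=out[0].shape[0]
B=cv2.resize(out[1],(int(out[1].shape[1]*.55),int(out[1].shape[0]*.55))) 
o=np.zeros((h+B.shape[0],out[0].shape[1],3),np.uint8); o[:h]=out[0]; o[h:,:B.shape[1]]=B
cv2.imwrite("pics/ov.png",o); print(o.shape)
E
```

```text
(581, 770, 3)
```

View pics/ov.png

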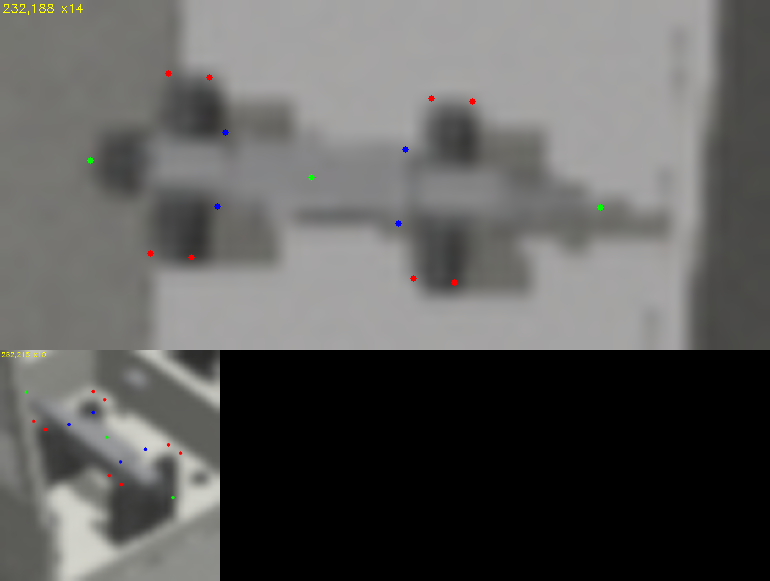

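In the top view the saddles and the stub lie about 0.4 px (1 to 1.5 mm) towards -x and -y of the prediction. That is a small correction. Next I approach tilted 10° forward, so the gripper body clears the open lid, and grip.

```bash
cat >> h.py <<'E'
J2=J.copy(); J2[:2]+=[-.0012,-.001]
TL=np.radians(10)
jw=lambda x,y,z: jig2w([x,y,z],J2)[0]
def inj(): return Rj.T@(robot.get_state()["ee_pos"]-np.r_[J2[:2],0])
def fj(n=6):
    v=[]
    for _ in range(n): v.append(Rj.T@robot.get_state()["force"]); robot.pause(.01)
    return np.mean(v,0)
E
python3 - <<'E'
from h import *
R=Rtool(TL,[1,0,0])
robot.move_ptp(jw(-.08,0,.2),R)
robot.gripper_to(.046)
robot.move_ptp(jw(0,0,.14),R)
s=robot.get_state(); print(s["time"],s["qpos"].round(2))
q=robot.ik(jw(0,0,.057),R); print(np.round(q,2)); 
f0=fj()
hit=robot.move_linear(jw(0,0,.058),velocity=.08,threshold=6,frame=R)
print("hit",hit,inj().round(4),(fj()-f0).round(2),robot.get_state()["time"])
I=robot.grab_frame("scene")[:,:,::-1]; cv2.imwrite("pics/s3.png",I)
E
```

```text
12.1417 [ 0.19  0.47 -0.51  1.83  0.4   0.77 -0.62]
[ 0.13  0.58 -0.44  1.87  0.51  0.63 -0.71]
hit False [0.0003 0.0001 0.0585] [ 0.29 -0.47  0.5 ] 13.4167
```

```bash
python3 - <<'E'
from h import *
f0=fj(); p0=inj()
robot.gripper_to(0.0)
s=robot.get_state(); print("open",s["opening"],"t",s["time"],"f",(fj()-f0).round(2),inj().round(4))
robot.move_linear(jw(p0[0],p0[1],.0625),velocity=.03)
fl=fj(10); print("lifted f",(fl-f0).round(2),inj().round(4))
for k,d in(("x+",[.008,0]),("x-",[-.008,0]),("y+",[0,.012]),("y-",[0,-.012])):
    robot.move_linear(jw(p0[0],p0[1],.0625),velocity=.03)
    hit=robot.move_linear(jw(p0[0]+d[0],p0[1]+d[1],.0625),velocity=.015,threshold=3)
    print(k,hit,inj().round(4),(fj(4)-fl).round(2))
robot.move_linear(jw(p0[0],p0[1],.0625),velocity=.03)
print(robot.get_state()["time"])
E
```

```text
open 0.019083495089433855 t 14.0583 f [-0.63 -0.26  2.87] [0.0001 0.     0.0581]
lifted f [-0.43 -0.24 -1.65] [ 0.0001 -0.      0.0624]
x+ True [ 0.0038 -0.0001  0.0618] [ 0.    0.69 -0.46]
x- True [-0.0016 -0.      0.0625] [3.78 0.36 2.49]
y+ True [-0.0001  0.0078  0.062 ] [-0.2   0.1  -0.22]
y- True [ 0.0001 -0.0025  0.0623] [1.32 2.64 0.14]
17.675
```

Feel gives a play of 5.4 mm in x, centred at TCP x = +1.1 mm, and 10.3 mm in y, which matches the notch and saddle gaps. Next come the lift, moving clear of the lid, and the turn.

```bash
python3 - <<'E'
from h import *
robot.move_linear(jw(.0011,.0027,.0625),velocity=.03)
robot.move_linear(jw(.0011,.0027,.17),velocity=.12)
robot.move_linear(jw(-.09,0,.2),velocity=.15)
print("w",fj().round(2),robot.get_state()["opening"],robot.get_state()["time"])
q=np.array(robot.get_state()["qpos"]); print(q.round(2))
q[6]+=np.pi if q[6]<0 else -np.pi
robot.goto_joints(q)
s=robot.get_state(); print(s["time"],s["opening"],inj().round(4),(Rj.T@s["tool_rot"]).round(3))
R=Rtool(TL,[-1,0,0])
for x,z in((0,.14),(0,.058)): print(np.round(robot.ik(jw(x,0,z),R),2))
c=[]
for n in("top","scene"):
    I=robot.grab_frame(n)[:,:,::-1]; cv2.imwrite(f"pics/{n}4.png",I)
    u,v=proj(n,s["ee_pos"])[0].astype(int); c.append(cv2.resize(I[v-35:v+35,u-35:u+35],(400,400),interpolation=cv2.INTER_CUBIC))
cv2.imwrite("pics/c4.png",np.hstack(c))
E
```

```text
w [ 0.26 -0.15 -1.74] 0.01860158499466043 19.8083
[ 0.25  0.24 -0.59  1.97  0.27  0.83 -0.57]
22.5667 0.018362011371449268 [-8.940e-02 -1.000e-04  1.996e-01] [[-0.001 -0.986  0.168]
 [-1.     0.001 -0.001]
 [ 0.001 -0.168 -0.986]]
[ 0.21  0.47 -0.53  1.83  0.42  0.78  2.51]
[ 0.16  0.58 -0.48  1.87  0.54  0.64  2.4 ]
```

View pics/c4.png

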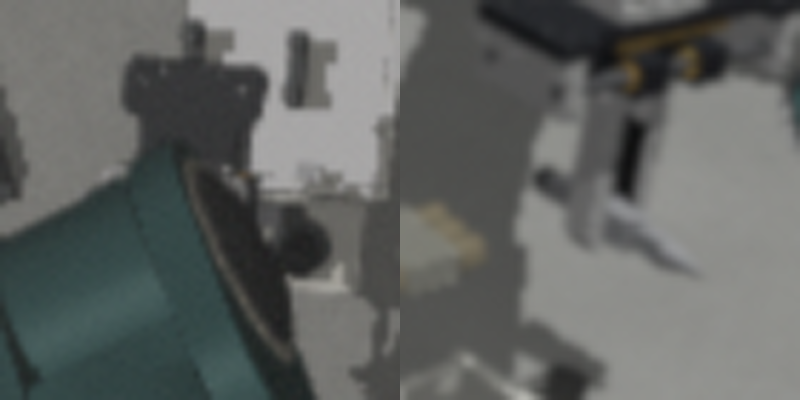

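The bit is held level, with its point towards +y: tip at crop (700,272) and stub at (537,181) in the scene half. I'll estimate its offset along the bit in the hand from these.

```bash
python3 - <<'E'
from h import *
s=robot.get_state(); t=s["ee_pos"]; uv=proj("scene",t)[0].astype(int)
px=lambda X,Y:np.array([(X-400+.5)*70/400-.5,(Y+.5)*70/400-.5])+uv-35
tip,stub=px(701,273),px(536,180)
def res(p):
    P=lambda y:t+Rj@np.array([0,p[0]+y,p[1]])
    return np.r_[proj("scene",P(.070))[0]-tip,proj("scene",P(-.055))[0]-stub]
f=least_squares(res,[0,-.003],x_scale=.01); print(f.x,f.fun)
E
```

```text
[ 0.00200742 -0.00700132] [ 0.01032074  0.46256335 -0.0345598  -0.47748497]
```

The bit centre sits 2.0 mm towards +y of the TCP. That agrees with the felt centre and puts the seat at y = +0.65 mm, so the target is TCP x = +1.1, y = -1.4 mm.

```bash
python3 - <<'E'
from h import *
R=Rtool(TL,[-1,0,0]); X,Y=.0011,-.0014
robot.move_linear(jw(X,Y,.15),velocity=.12)
robot.move_linear(jw(X,Y,.085),velocity=.1,frame=R)
f0=fj()
hit=robot.move_linear(jw(X,Y,.055),velocity=.015,threshold=4)
s=robot.get_state(); print("hit",hit,inj().round(4),(fj()-f0).round(2),s["opening"],s["time"])
E
```

```text
hit True [ 0.0014 -0.0014  0.0584] [ 1.81 -0.34  5.02] 0.017816353081279865 26.0917
```

Contact came at 58.4 mm, against 58.5 mm at the pick, so the bit is home. Now I release, rise and check.

```bash
python3 - <<'E'
from h import *
robot.gripper_to(.044); robot.pause(.2)
p=inj()
hit=robot.move_linear(jw(p[0],p[1],.15),velocity=.08,threshold=8)
if hit: print("hit",inj())
robot.move_linear(jw(-.15,0,.22),velocity=.2)
robot.move_ptp([.3,-.3,.3],robot.get_state()["tool_rot"])
s=robot.get_state(); print(s["time"],s["ee_pos"])
out=[]
JJ=J2.copy(); JJ[:2]+=(Rj@[.0011,.00065,0])[:2]
for n,x0,y0,w,h in(("top",230,160,60,66),("scene",255,170,80,95)):
    F=robot.grab_frame(n)[:,:,::-1]; cv2.imwrite(f"pics/{n}5.png",F); k=560/h
    I=cv2.resize(F[y0:y0+h,x0:x0+w],None,fx=k,fy=k,interpolation=cv2.INTER_CUBIC)
    for q in proj(n,jig2w([[0,.07,.055],[0,-.055,.055]],JJ)): cv2.circle(I,tuple(int((v+.5-o)*k) for v,o in zip(q,(x0,y0))),3,(0,0,255),-1)
    out.append(I)
o=np.hstack(out); o=cv2.resize(o,(800,int(560*800/o.shape[1]))); print(o.shape); cv2.imwrite("pics/c5.png",o)
E
```

```text
33.3167 [ 0.30008716 -0.29990977  0.29999646]
(456, 800, 3)
```

View pics/c5.png

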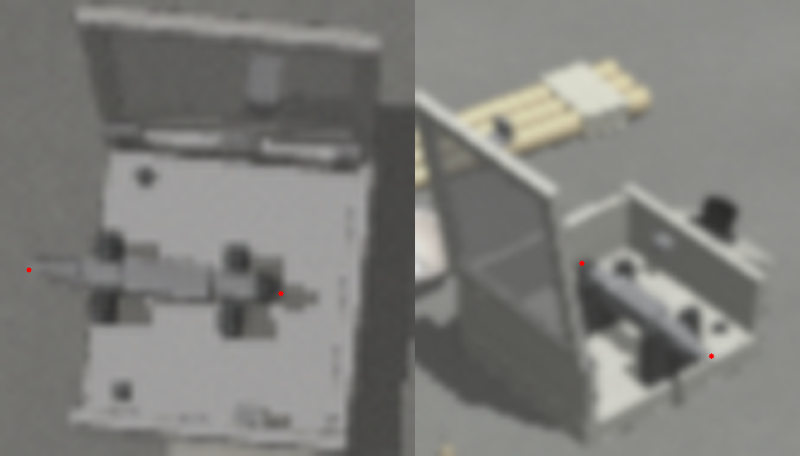

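The top view shows the point outward at about (30,270) in the crop and the stub at (280,293), both on the predicted marks. The shanks lie in both notches and the lid is open. Handing in.

```bash
python3 - <<'E'
from h import *
a=[cv2.imread(f"pics/top{k}.png").astype(int) for k in(0,5)]
d=np.abs(a[0]-a[1]).sum(2)
for n,(x,y) in dict(dish=(308,190),stapler=(204,205),bundle=(330,237),tape=(174,179),labeller=(433,257),jar=(130,249)).items(): print(n,(d[y-15:y+15,x-12:x+12]>90).sum())
robot.sign_off(); print(robot.get_state()["time"])
E
```

```text
dish 37
stapler 0
bundle 0
tape 0
labeller 0
jar 0
the job is handed in; nothing more can be done
the job is handed in; nothing more can be done
```

The bit is turned end for end and back in its cradle with the pointed end outward. The lid is fully open, and I handed the job in shortly after 33 s on the robot's clock.

- **Lid:** I pressed the button along its axis in 1 mm steps. The highest force I read was 7.9 N, and the lid sprang open with the bit still in its cradle.
- **Bit:** I gripped it with the hand tilted 10° to clear the lid and found the notch centre by light touch. I then lifted it, turned it 180° and lowered it until it touched. Contact came at 58.4 mm tool height, against 58.1 to 58.5 mm at the pick.
- **Final pictures:** Both views show the lid open. In the top view the tip and stub sit on their predicted positions to about 1–2 mm, with the shanks in both notches. The gripper is away from everything.
- **Bystanders:** Comparing the first and last top views shows no change at the stapler, bundle, tape, labeller or jar. At the dish, 37 pixels changed; I put this down to the open lid's shadow but did not check further. The arm was never near the dish.
- **Checks that disagreed:**
  - Two of the four touch readings (x+ and y+) showed no lasting force. I accepted them because the play they gave matched the stated clearances.
  - My overlay-based 1.2 mm shift in x turned out unnecessary, because the touch check moved it back by 1.1 mm.
  - The scene view put the bit about 7 mm below the tool in the hand, against 3.5 mm expected. I went by contact instead.

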